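Pop the vial holder's lid with its release tab and push it fully open

ROBOT

A 7-joint arm with a two-finger parallel gripper is mounted at the origin on a cart in front of the work surface, level with it; the furniture and walls round the work are solid. World frame = base frame: x ahead of the robot, y to its left, z up, the work surface at z = 0. Lengths are in m, angles in rad, forces in N, time in s.
With the tool pointing down it reaches from about 0.425 to 0.875 m from the base axis. Payload 4.7 kg.
Tool frame: the origin (TCP) lies between the finger pads; the fingertips stand 25 mm ahead of it and the grasp point (between the pads) lies 6 mm ahead of it (robot.finger_overhang is the distance from the TCP to the fingertips, in m); z points along the fingers, y is the line along which they close (so a half turn about z gives the same grasp; the last joint's range is limited). The gripper opens to 87 mm and grips with 3 to 60 N. Pads are 19 mm wide; open, the fingers measure 117 mm over their backs; the gripper's body (75 mm by 190 mm) begins 51 mm behind the grasp point.
Start: joints at [-1.264, 0.321, -0.07, 1.45, 0.023, 1.371, -0.057], TCP at [0.188, 0.622, 0.248] pointing down, gripper open.
Joint ranges: [-2.86, 2.86], [-0.3, 2.09], [-1.38, 1.24], [0.06, 2.45], [-1.56, 4.7], [0.09, 2.05], [-2.69, 2.69]. Speed limits (rad/s): [2.57, 2.57, 3.14, 3.14, 3.14, 3.14, 3.14].

INTERFACE

Orientations are given as a 3x3 rotation matrix whose columns are the frame's x, y, z axes.
In Python, from plant import robot, optics gives the robot as it stands.
- The arm moves only by the tool jog_arm, never from a script. Its argument "plan" is a list of rows, each a list of 3 entries, a list of its own where there are three numbers: the turn, a rotation vector about the tool's x, y, z in rad, then the shift along the tool's x, y, z in mm, then the finger opening in mm, from 0 to 87. A call has 1 to 20 rows; each row shifts and turns the commanded pose from where the row before left it, along the tool's axes as they then stand; what a row does not reach is not made up. A row lasts 1/10 s, in which the tool goes at most 50 mm and 8.59 degrees, less where a joint would pass 70% of its speed; a pose out of reach is approached as far as the arm can. A call is refused whole if a number of a shift passes 50 or a number of a turn 0.15, either way. A call with a gripper value outside its range is refused whole. The fingers move at their own pace and stop on an object; "grip_force" is the grip in N (left out, the last holds). Time passes only in rows, so rows that do not move let the fingers close. It gives the time, the measured TCP pose, the force, the opening and the grip force at its end, in the units of the state.
- robot.sense(): the state, without advancing time (a new reading comes with each control period).
- optics.grab_frame(name): name is "side" or "top" or "wrist"; returns a dict with "color" (420x560x3 uint8, red, green, blue), "vertical_fov" (degrees; the focal length in pixels is half the picture's height over the tangent of half this angle, whatever the lens; pixels are square), "cx", "cy" (the principal point, pixels), "R" (3x3) and "t" (3): a world point X has camera coordinates R X + t. Camera axes: x right, y down, z forward; pixel columns grow to the right and rows downward; lengths in m; the calibration is good to about 2 mm. A picture is of the moment at which its call begins. There is no depth.
- robot.hand_in(): hands the job in; it is judged then, once.
The state is a dict: "time_s": time; "joint_pos": joint angles; "qvel": joint speeds; "joint_efforts": joint torques, N m; "eef_pos": TCP position; "tcp_rot": TCP orientation; "ft_force": force on the tool from outside, world axes, zero at the start; "ft_torque": the same for the moment, N m; "grip_width": finger opening in m; "grip_force": force on a finger pad.
Only numpy, scipy, OpenCV 4.12 (cv2) and the standard library are available. Lean on these libraries where they do the work, as an engineer would, in place of code of your own. Each camera call takes 0.05 s, during which the arm holds its last target. There are 200 camera calls.

TASK

Press the ribbed release tab at the front of the white vial holder so that its spring-loaded lid jumps up, then push the raised lid back, with the fingertips or the outside of the fingers, until it is fully open against its stop and stays there by itself. Do not press the small round power button beside the tab, leave both vials standing in their wells, and do not lift or shift the beaker, the amber bottle or the timer.

Things in the scene. Friction and masses are not known exactly. Their poses are not given: they have to be found in the camera images.
- holder: Bench holder for two vials, fixed to the worktop: white block on a grey foot, 154 mm long (x) by 124 mm wide (y). Origin at the centre of its underside, on the worktop; its own +x points from the front (tab) to the rear (lid hinge), +y to the left seen from the front, z up. The rear block (x -25 to +75 mm) is 50 mm high and carries the lid; the front deck (x -76 to -25 mm) is 30 mm high and carries the tab and the power button.
- tab (a joint): Angle of the release tab, a spring rocker pivoted across the holder at x -33, z 37 mm: 0 at rest, 0.3 rad fully pressed; grows as the pad goes down. A hook at its rear holds the lid and lets go at about 0.15 rad (pad centre 3 to 4 mm down; 6.6 mm at full travel). About 1.2 N on the pad centre starts it, about 4 N presses it fully (up to twice that where a wide fingertip bears on the rear of the pad); it springs back when released.
- tab_pad (a point): Centre of the upper face of the tab's ribbed black pad, the place to press (downward). The pad is 29 mm (along x) by 34 mm (along y); at rest this point is at x -55, y 0, z 48 mm in the holder's frame. The hook rises 14 mm above the pad from 20 mm behind this point.
- lid (a joint): Opening angle of the lid: 0 shut, 1.9 rad fully open against its stop (past upright, so it stays there by its weight). Once the tab is pressed the lid is sprung up slowly, in about half a second, to about 1.0 rad and rests there on the spring legs; from there it moves freely on a light damped hinge. Its balance point is about 1.25 rad: let go before that it sinks back to 1.0 rad, beyond it it sinks slowly on to the stop.
- lid_edge (a point): Middle of the lid's front lower edge, at the tip of the small catch lip; shut, at x -25.5, y 0, z 54 mm in the holder's frame. It moves on a circle of radius 93.5 mm about lid_hinge: at 1.0 rad it is at x about 20, z about 132 mm and is the part of the lid nearest the front, at upright it is 146 mm above the worktop. The lid is a hollow grey cap 88 mm long, 84 mm wide, 24 mm high, 3 mm walls, weighing 60 g; pushing this edge to the rear opens it.
- lid_hinge (a point): Middle of the lid's hinge axis (along the holder's y), fixed on the holder at x 68, y 0, z 52 mm in its frame.
- power_button (a joint): Travel of the small round black power button (17 mm across): 0 at rest, 4 mm pressed in; not to be pressed.
- button_top (a point): Centre of the power button's upper face, at x -55, y -43, z 39 mm in the holder's frame: to the right of the tab seen from the front.
- vial_left: Glass sample vial, 22 mm across, 50 mm high, standing in the left well under the lid; origin at the centre of its base, 14 mm above the worktop.
- vial_right: The same kind of vial in the right well.
- beaker: Glass beaker, 50 mm across, 66 mm high, standing loose on the worktop; origin at the centre of its base.
- amber_bottle: Amber bottle with a black screw cap, 48 mm across, 98 mm high, standing loose on the worktop; origin at the centre of its base.
- timer: White laboratory timer, 66 x 62 x 20 mm, lying loose on the worktop; origin at the centre of its underside.
Mind the look-alikes: they are no part of the job. Of the things shaped like the timer, the white one is meant.

How it is judged:
On the way, in this order (a step that is already met when the one before it is completed fails the run):
1. the release tab is pressed (0.08 rad or more) (value of joint tab above 0.08 rad).
2. the lid has sprung up (beyond 0.8 rad) (value of joint lid above 0.8 rad), for 0.1 s.
3. the lid is pushed fully open (beyond 1.75 rad) (value of joint lid above 1.75 rad), for 0.2 s.
At the end, for the whole second after the job is handed in: The lid rests fully open (beyond 1.75 of 1.9 rad), the tab is back up (below 0.05 rad), the power button is out, both vials stand upright in their wells, and beaker, bottle and timer stand within 20 mm of where they were (value of joint lid above 1.75 rad and velocity of joint lid between -0.1 and 0.1 rad/s and value of joint tab below 0.05 rad and value of joint power_button below 0.0015 m and distance between each of vial_left, vial_right and holder below 0.042 m and angle between each of vial_left, vial_right, beaker, amber_bottle, timer's own z axis and vertical below 0.2 rad and distance of each of beaker, amber_bottle, timer from where it was at the start of the episode below 0.02 m); the robot touches nothing.
It fails at once if the power button is pressed (more than 1.5 mm) (value of joint power_button above 0.0015 m).
It fails at once if a vial is lifted out of its seat (more than 10 mm) or tipped (distance of any of vial_left, vial_right from where it was at the start of the episode above 0.01 m).
It fails at once if the beaker, bottle or timer is lifted or shifted by more than 20 mm (distance of any of beaker, amber_bottle, timer from where it was at the start of the episode above 0.02 m).
It also fails if it takes over 40 s, if anything falls off the work surface, if the arm or the gripper's body presses on something with over 40 N, if the wrist force passes 120 N, or if a joint passes its speed limit or range.

## Working session

There is one attempt and no reset: what is moved stays moved. The work goes in short steps, Python scripts to look and compute and a tool call to move; the robot and the scene stay as the last step left them, time stands still between calls to the robot, and variables do not carry over. Pictures are saved under pics/ and viewed, at most 10 in all, crops included, and the job is handed in when it is done.

Besides the shell and the picture viewer there is one more tool, called as a command line: name --argument value ..., lists and objects as JSON in quotes. jog_arm: Moves the arm, as the interface text tells. Its arguments: {"type":"object","properties":{"plan":{"type":"array","items":{"type":"array"}},"grip_force":{"type":"number"}},"required":["plan"]}

```bash
mkdir -p pics; python3 - <<'E'
from plant import robot, optics
import cv2,pickle
s=robot.sense(); print(s['time_s'],s['eef_pos'],s['tcp_rot'],s['grip_width'])
for n in ['side','top','wrist']:
    f=optics.grab_frame(n); pickle.dump(f,open(f'{n}.pkl','wb'))
    cv2.imwrite(f'pics/{n}0.png',f['color'][:,:,::-1]); print(n,f['vertical_fov'],f['cx'],f['cy'],f['R'],f['t'])
E
```

```text
0.0 [0.18750144 0.62182318 0.24644997] [[-9.57452032e-01  2.88592084e-01 -4.64283178e-04]
 [ 2.88592439e-01  9.57450143e-01 -1.90448101e-03]
 [-1.05090149e-04 -1.95743783e-03 -9.99998079e-01]] 0.08687703820741242
side 54.705593125023164 280.12402230519007 211.60605495234526 [[-0.98095336 -0.19413432 -0.00650864]
 [-0.16207014  0.83648458 -0.52347571]
 [ 0.10706898 -0.51245041 -0.85201574]] [0.53059512 0.12913305 1.00869633]
top 52.150329278978134 278.5199169406663 207.74679555308876 [[ 0.01961789 -0.99963327 -0.01866727]
 [-0.98374106 -0.01596555 -0.17888159]
 [ 0.17851796  0.02187304 -0.9836935 ]] [-0.02955339  0.51852326  0.96774931]
wrist 69.61265551738478 272.3647745456596 205.43885482424497 [[ 2.88854157e-01  9.57372707e-01 -8.80431446e-04]
 [ 9.20755713e-01 -2.77554102e-01  2.74176288e-01]
 [ 2.62244527e-01 -8.00076228e-02 -9.61679046e-01]] [-0.6494434  -0.03403637  0.38984459]
```

View pics/top0.png

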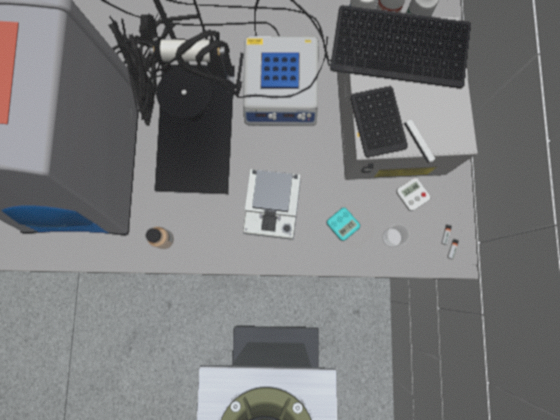

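View pics/side0.png

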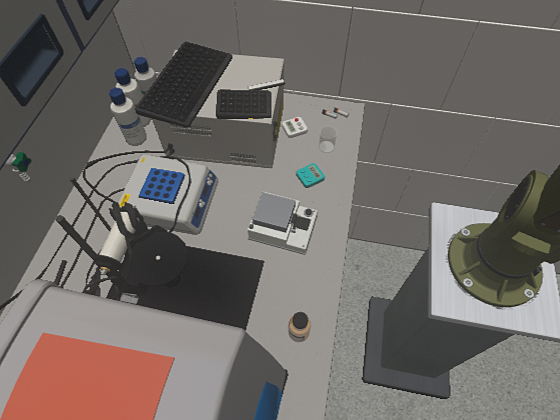

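The top view shows the holder at about (272,204): grey lid at (272,190), black tab at (269,219), round button at (287,229), and its front facing the robot. The white timer is at (413,194), the teal look-alike at (343,223), the beaker at (394,237) and the bottle at (157,237). The side view agrees, with the holder at (283,222). I'll confirm the tab in an enlarged crop and measure it.

```bash
cat > h.py <<'E'
import numpy as np,cv2,pickle
def load(n): return pickle.load(open(n+'.pkl','rb'))
def ray(f,u,v):
    F=f['color'].shape[0]/2/np.tan(np.radians(f['vertical_fov']/2))
    R=np.array(f['R']);d=R.T@np.array([(u-f['cx'])/F,(v-f['cy'])/F,1]);return -R.T@np.array(f['t']),d
def onz(f,u,v,z):
    c,d=ray(f,u,v);return c+d*(z-c[2])/d[2]
def proj(f,X):
    F=f['color'].shape[0]/2/np.tan(np.radians(f['vertical_fov']/2))
    p=np.array(f['R'])@X+np.array(f['t']);return np.round([f['cx']+F*p[0]/p[2],f['cy']+F*p[1]/p[2]],1)
E
python3 - <<'E'
from h import *
a=cv2.resize(load('top')['color'][160:250,230:320],(540,540),interpolation=cv2.INTER_CUBIC)
b=cv2.resize(load('side')['color'][180:260,240:330],(607,540),interpolation=cv2.INTER_CUBIC)
cv2.imwrite('pics/crop0.png',cv2.resize(np.hstack([a,b])[:,:,::-1],(800,376)))
f=load('top');g=cv2.cvtColor(f['color'],cv2.COLOR_RGB2GRAY)
for nm,lo,hi in [('dark',0,75),('lid',110,165),('white',190,256)]:
    m=np.zeros_like(g);m[160:250,236:310]=cv2.inRange(g,lo,hi)[160:250,236:310]
    for c in cv2.findContours(m,0,2)[0]:
        if cv2.contourArea(c)>25: print(nm,cv2.contourArea(c),cv2.minAreaRect(c))
print(g[190,272],g[219,269],g[205,235],g[235,255])
for p,z in [((269,219),.048),((287,229),.039),((272,190),.076)]: print(onz(f,*p,z))
E
```

```text
dark 32.0 ((268.3440856933594, 216.14678955078125), (8.71622085571289, 11.685481071472168), 73.3007583618164)
lid 6492.0 ((272.5, 204.5), (89.0, 73.0), 90.0)
white 582.5 ((268.8476867675781, 224.2794952392578), (49.17655944824219, 19.694263458251953), 6.788974285125732)
white 222.0 ((293.4999694824219, 195.99998474121094), (16.800399780273438, 42.78722381591797), 24.443954467773438)
white 198.0 ((249.94232177734375, 191.2115478515625), (41.576622009277344, 16.277639389038086), 78.69007110595703)
155 79 160 131
[0.49146195 0.00156076 0.048     ]
[ 0.46970293 -0.04108661  0.039     ]
[ 0.55505559 -0.00501378  0.076     ]
```

View pics/crop0.png

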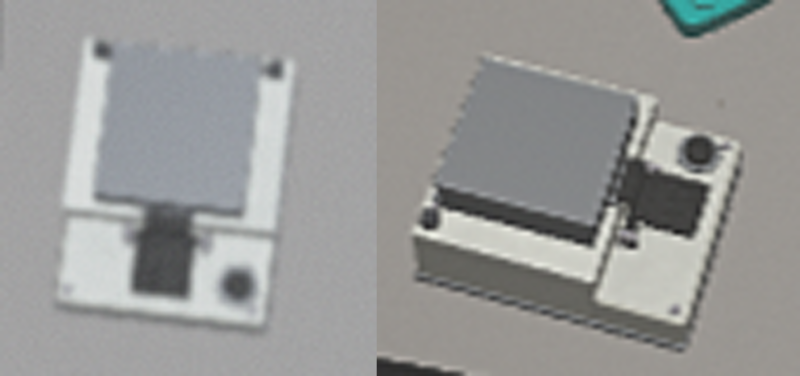

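The crop confirms it: ribbed pad centred at about (268.7,223.6) in the top view, hook behind it at (271,212), button to the right at (286.9,228.1), lid corners at (255.8,171), (292.1,174.3), (288.1,211.2) and (252.7,207.3).

```bash
python3 - <<'E'
from h import *
from scipy.optimize import least_squares
f=load('top');s=load('side')
P=lambda u,v:(230+u/4.185,160+v/4.185)
S=lambda u,v:(240+(u-376.6)/(.6975*6.745),180+v/(.6975*6.75))
pad=onz(f,*P(162,266),.048);but=onz(f,*P(238,285),.039)
pads=onz(s,*S(670,201),.048);buts=onz(s,*S(699,151),.039)
print('top pad/but',pad,but,'side',pads,buts)
L=[onz(f,*P(*p),.077) for p in [(108,46),(260,60),(243,214),(95,198)]]
for p in L:print(p)
D=[onz(f,*P(*p),.03) for p in [(57,304),(267,327)]];B=[onz(f,*P(*p),.05) for p in [(85,38),(295,62)]]
print('deck',D,'block',B)
an=lambda v:np.degrees(np.arctan2(v[1],v[0]))
print('yaws', an(L[0]-L[3]),an(L[1]-L[2]),an(L[0]-L[1])-90,an(L[3]-L[2])-90,an(D[0]-D[1])-90,an(B[0]-B[1])-90)
print('mid line',an((B[0]+B[1]-D[0]-D[1])), np.linalg.norm((B[0]+B[1]-D[0]-D[1])/2), an(pad-but)-90)
E
```

```text
top pad/but [0.48063495 0.00198669 0.048     ] [ 0.47183601 -0.04074498  0.039     ] side [0.48321095 0.00252851 0.048     ] [ 0.47338535 -0.0368158   0.039     ]
[0.59959076 0.03370124 0.077     ]
[ 0.59280009 -0.05098323  0.077     ]
[ 0.50591158 -0.042909    0.077     ]
[0.51348398 0.03833194 0.077     ]
deck [array([0.46037921, 0.06203862, 0.03      ]), array([ 0.4493479 , -0.05753665,  0.03      ])] block [array([0.61143405, 0.04915432, 0.05      ]), array([ 0.59903347, -0.07118297,  0.05      ])]
yaws -3.078322759259835 -5.309039926239675 -4.584617748172718 -5.325110299380128 -5.270853072093587 -5.88348044221938
mid line -5.04144968310005 0.15227332907016983 -11.635225358868084
```

jog_arm --plan '[[[0, 0, 0], [-18.8, -20.5, 0], 0], [[0, 0, 0], [-18.8, -20.5, 0], 0], [[0, 0, 0], [-18.8, -20.5, 0], 0], [[0, 0, 0], [-18.8, -20.5, 0], 0], [[0, 0, 0], [-18.8, -20.5, 0], 0], [[0, 0, 0], [-18.8, -20.5, 0], 0], [[0, 0, 0], [-18.8, -20.5, 0], 0], [[0, 0, 0], [-18.8, -20.5, 0], 0], [[0, 0, 0], [-18.8, -20.5, 0], 0], [[0, 0, 0], [-18.8, -20.5, 0], 0], [[0, 0, 0], [-18.8, -20.5, 0], 0], [[0, 0, 0], [-18.8, -20.5, 0], 0], [[0, 0, 0], [-18.8, -20.5, 0], 0], [[0, 0, 0], [-18.8, -20.5, 0], 0], [[0, 0, 0], [-18.8, -20.5, 0], 0], [[0, 0, 0], [-18.8, -20.5, 0], 0], [[0, 0, 0], [-18.8, -20.5, 0], 0], [[0, 0, 0], [-18.8, -20.5, 0], 0], [[0, 0, 0], [-18.8, -20.5, 0], 0], [[0, 0, 0], [-18.8, -20.5, 0], 0]]' --grip_force 10

```text
time_s: 2.15
eef_pos: [0.4295, 0.1201, 0.2475]
tcp_rot: [[-0.957, 0.289, 0.0], [0.289, 0.957, 0.0], [0.0, 0.0, -1.0]]
ft_force: [0.1, -0.1, 0.2]
grip_width: 0.0002
grip_force: 0.0
```

jog_arm --plan '[[[0, 0, 0], [-19, -25.3, 0], 0], [[0, 0, 0], [-19, -25.3, 0], 0], [[0, 0, 0], [-19, -25.3, 0], 0], [[0, 0, 0], [-19, -25.3, 0], 0], [[0, 0, -0.103], [0, 0, 15], 0], [[0, 0, -0.103], [0, 0, 15], 0], [[0, 0, 0], [0, 0, 15], 0], [[0, 0, 0], [0, 0, 0], 0]]'

```text
time_s: 2.95
eef_pos: [0.4713, 0.0022, 0.2006]
tcp_rot: [[-0.996, 0.087, -0.004], [0.087, 0.996, -0.001], [0.004, -0.001, -1.0]]
ft_force: [-1.2, 1.5, 1.0]
grip_width: 0.0004
grip_force: 0.0
```

```bash
python3 - <<'E'
from plant import robot, optics
from h import *
s=robot.sense(); print(s['time_s'],s['eef_pos'],s['tcp_rot'])
f=optics.grab_frame('wrist'); pickle.dump(f,open('w1.pkl','wb'))
cv2.imwrite('pics/w1.png',f['color'][:,:,::-1])
o=np.array([.530,-.0038]);a=np.radians(-5);R=np.array([[np.cos(a),-np.sin(a)],[np.sin(a),np.cos(a)]])
for n,p in dict(pad=(-.055,0,.048),but=(-.055,-.043,.039),deckL=(-.076,.06,.03),lidL=(-.024,.042,.077),lidR=(-.024,-.042,.077)).items():
    print(n,proj(f,np.r_[o+R@p[:2],p[2]]))
E
```

```text
2.95 [0.47128744 0.00224258 0.20061606] [[-9.96197739e-01  8.70318856e-02 -3.93895789e-03]
 [ 8.70357360e-02  9.96204855e-01 -8.16570686e-04]
 [ 3.85294129e-03 -1.15629597e-03 -9.99991909e-01]]
pad [271.6 201.6]
but [229.6 199.3]
deckL [329.8 177.5]
lidL [316.8 241.9]
lidR [226.3 241.9]
```

View pics/w1.png

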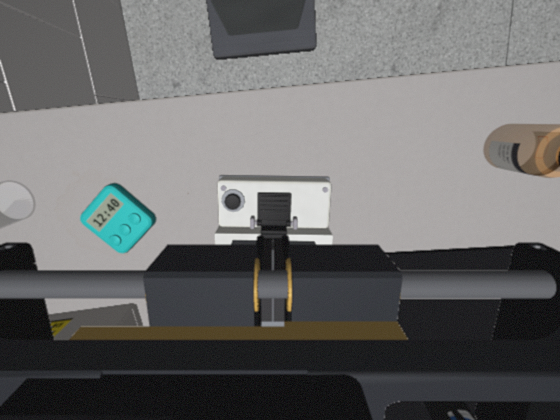

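The wrist view shows the ribbed pad at about (274,207), the button at (233,200) and the deck's front-left corner at (330,178). These agree with the estimate to within 2–4 mm. The fingers are lined up with the pad, so I'll descend to just above it.

jog_arm --plan '[[[0, 0, 0], [-4, 0.5, 20], 0], [[0, 0, 0], [0, 0, 25], 0], [[0, 0, 0], [0, 0, 25], 0], [[0, 0, 0], [0, 0, 25], 0], [[0, 0, 0], [0, 0, 20], 0], [[0, 0, 0], [0, 0, 5], 0], [[0, 0, 0], [0, 0, 0], 0]]'

```text
time_s: 3.7
eef_pos: [0.477, 0.0026, 0.0828]
tcp_rot: [[-0.996, 0.087, -0.0], [0.087, 0.996, -0.0], [0.0, -0.0, -1.0]]
ft_force: [-0.1, 0.3, 0.2]
grip_width: 0.0001
grip_force: 0.0
```

jog_arm --plan '[[[0, 0, 0], [0, 0, 2.5], 0], [[0, 0, 0], [0, 0, 2.5], 0], [[0, 0, 0], [0, 0, 2], 0], [[0, 0, 0], [0, 0, 2], 0], [[0, 0, 0], [0, 0, 0], 0]]'

```text
time_s: 4.2
eef_pos: [0.4769, 0.0026, 0.0735]
tcp_rot: [[-0.996, 0.087, 0.0], [0.087, 0.996, 0.0], [-0.0, 0.0, -1.0]]
ft_force: [-0.2, 0.1, 0.7]
grip_width: 0.0003
grip_force: 0.0
```

Just touching at the expected height. I'll press 5 mm.

jog_arm --plan '[[[0, 0, 0], [0, 0, 2], 0], [[0, 0, 0], [0, 0, 2], 0], [[0, 0, 0], [0, 0, 1.3], 0], [[0, 0, 0], [0, 0, 0], 0], [[0, 0, 0], [0, 0, 0], 0], [[0, 0, 0], [0, 0, 0], 0], [[0, 0, 0], [0, 0, 0], 0], [[0, 0, 0], [0, 0, 0], 0], [[0, 0, 0], [0, 0, 0], 0]]'

```text
time_s: 5.1
eef_pos: [0.475, 0.0029, 0.0686]
tcp_rot: [[-0.996, 0.087, -0.005], [0.087, 0.996, 0.001], [0.005, 0.001, -1.0]]
ft_force: [-8.1, 1.2, 11.5]
grip_width: 0.0003
grip_force: 6.6
```

```bash
python3 - <<'E'
from plant import robot, optics
from h import *
s=robot.sense(); print(s['time_s'],s['eef_pos'],s['ft_force'])
f=optics.grab_frame('side'); pickle.dump(f,open('s2.pkl','wb'))
cv2.imwrite('pics/s2.png',cv2.resize(f['color'][140:280,220:400,::-1],(720,560),interpolation=cv2.INTER_CUBIC))
E
```

```text
5.1 [0.47497403 0.00287642 0.06858609] [-8.0863927   1.16692766 11.46702162]
```

View pics/s2.png

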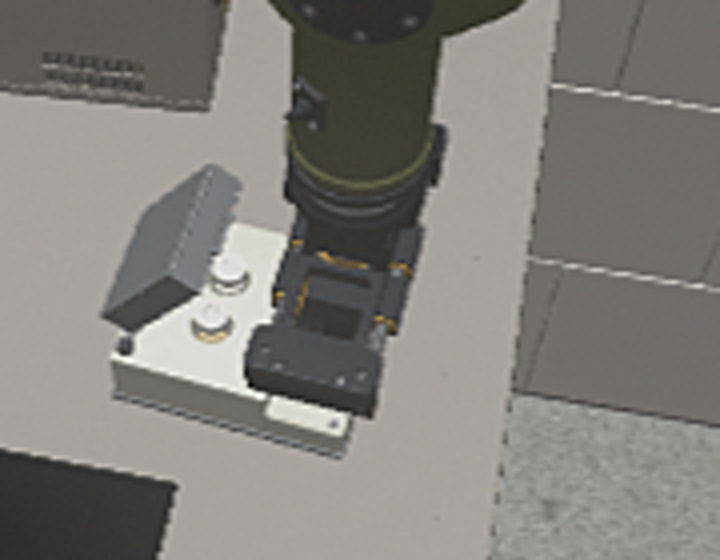

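The picture shows the lid up at about (175,245) and both vials standing at (230,275) and (212,322). The lateral force suggests the finger is lightly against the hook. I'll lift straight up, set slightly forward.

jog_arm --plan '[[[0, 0, 0], [3, 0, -5], 0], [[0, 0, 0], [0, 0, -15], 0], [[0, 0, 0], [0, 0, -20], 0], [[0, 0, 0], [0, 0, -20], 0], [[0, 0, 0], [0, 0, -15], 0], [[0, 0, 0], [0, 0, -5], 0], [[0, 0, 0], [0, 0, 0], 0], [[0, 0, 0], [0, 0, 0], 0]]'

```text
time_s: 5.95
eef_pos: [0.4734, 0.0029, 0.1475]
tcp_rot: [[-0.996, 0.087, -0.001], [0.087, 0.996, -0.0], [0.001, -0.0, -1.0]]
ft_force: [-0.1, -0.2, -0.4]
grip_width: 0.0008
grip_force: 0.0
```

jog_arm --plan '[[[0, 0, 0], [-20, 0, 0], 0], [[0, 0, 0], [-20, 0, 0], 0], [[0, 0, 0], [-15, 0, 0], 0], [[0, 0, 0], [-6, 0, 0], 0], [[0, 0, 0], [-6, 0, 0], 0], [[0, 0, 0], [-6, 0, 0], 0], [[0, 0, 0], [-6, 0, 0], 0], [[0, 0, 0], [-6, 0, 0], 0], [[0, 0, 0], [-6, 0, 0], 0], [[0, 0, 0], [0, 0, 0], 0]]'

```text
time_s: 6.95
eef_pos: [0.5654, -0.0051, 0.1484]
tcp_rot: [[-0.996, 0.087, 0.001], [0.087, 0.996, -0.0], [-0.001, -0.0, -1.0]]
ft_force: [-0.5, -0.2, -0.2]
grip_width: 0.0005
grip_force: 0.0
```

```bash
python3 - <<'E'
from plant import robot, optics
from h import *
s=robot.sense(); print(s['time_s'],s['eef_pos'],s['ft_force'])
f=optics.grab_frame('side')
cv2.imwrite('pics/s3.png',cv2.resize(f['color'][140:280,220:400,::-1],(720,560),interpolation=cv2.INTER_CUBIC))
E
```

```text
6.95 [ 0.5653939  -0.00510927  0.14839686] [-0.51103692 -0.2177563  -0.23204312]
```

View pics/s3.png

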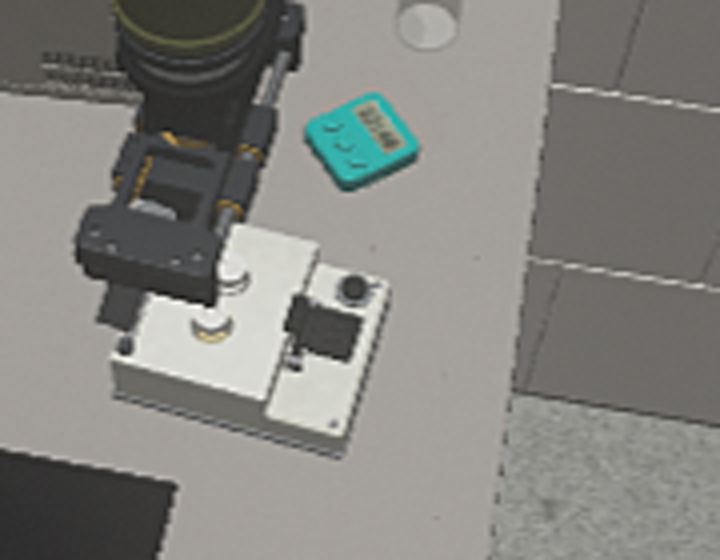

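The lid is swinging back under the fingers, with its base visible at (125,300), and the vials are untouched. I'll keep pushing.

jog_arm --plan '[[[0, 0, 0], [-6, 0, 0], 0], [[0, 0, 0], [-6, 0, 0], 0], [[0, 0, 0], [-6, 0, 0], 0], [[0, 0, 0], [-6, 0, 0], 0], [[0, 0, 0], [-6, 0, 0], 0], [[0, 0, 0], [-5, 0, 0], 0], [[0, 0, 0], [-4, 0, 0], 0], [[0, 0, 0], [0, 0, 0], 0], [[0, 0, 0], [0, 0, 0], 0]]'

```text
time_s: 7.9
eef_pos: [0.6033, -0.0084, 0.1482]
tcp_rot: [[-0.996, 0.087, -0.0], [0.087, 0.996, -0.0], [0.0, -0.0, -1.0]]
ft_force: [-0.6, -0.8, -0.1]
grip_width: 0.0005
grip_force: 0.0
```

jog_arm --plan '[[[0, 0, 0], [10, 0, 0], 0], [[0, 0, 0], [20, 0, 0], 0], [[0, 0, 0], [30, 0, 0], 0], [[0, 0, 0], [30, 0, 0], 0], [[0, 0, 0], [30, 0, -10], 0], [[0, 0, 0], [20, 0, -30], 0], [[0, 0, 0], [0, 0, -30], 0], [[0, 0, 0], [0, 0, -20], 0], [[0, 0, 0], [0, 0, 0], 0], [[0, 0, 0], [0, 0, 0], 0], [[0, 0, 0], [0, 0, 0], 0], [[0, 0, 0], [0, 0, 0], 0], [[0, 0, 0], [0, 0, 0], 0], [[0, 0, 0], [0, 0, 0], 0], [[0, 0, 0], [0, 0, 0], 0], [[0, 0, 0], [0, 0, 0], 0]]'

```text
time_s: 9.5
eef_pos: [0.464, 0.0037, 0.2382]
tcp_rot: [[-0.996, 0.087, -0.0], [0.087, 0.996, -0.0], [0.0, -0.0, -1.0]]
ft_force: [0.6, -0.9, -0.1]
grip_width: 0.0005
grip_force: 0.0
```

```bash
python3 - <<'E'
from plant import robot, optics
from h import *
s=robot.sense(); print(s['time_s'],s['eef_pos'],s['ft_force'])
o=np.array([.5305,-.0025]);a=np.radians(-5);c,n=np.cos(a),np.sin(a)
for nm in ['side','top']:
    f=optics.grab_frame(nm)
    cv2.imwrite(f'pics/{nm}4.png',cv2.resize(f['color'][120:260,200:380,::-1],(720,560),interpolation=cv2.INTER_CUBIC))
    for th in (1.6,1.75,1.9):
        for y in (.042,-.042):
            x=.068-.0935*np.cos(th);z=.052+.0935*np.sin(th)
            p=proj(f,np.array([o[0]+c*x-n*y,o[1]+n*x+c*y,z])); print(nm,th,y,(p-[200,120])*4)
E
```

```text
9.5 [0.46395214 0.00368207 0.23815935] [ 0.60876663 -0.86550338 -0.12423344]
side 1.6 0.042 [198.8 336.4]
side 1.6 -0.042 [243.2 223.2]
side 1.75 0.042 [176. 332.]
side 1.75 -0.042 [221.2 219.2]
side 1.9 0.042 [154.4 330. ]
side 1.9 -0.042 [200. 218.]
top 1.6 0.042 [215.6 162. ]
top 1.6 -0.042 [369.2 177.2]
top 1.75 0.042 [218.8 138. ]
top 1.75 -0.042 [372.  153.2]
top 1.9 0.042 [222.  116.4]
top 1.9 -0.042 [374.4 131.2]
```

View pics/side4.png

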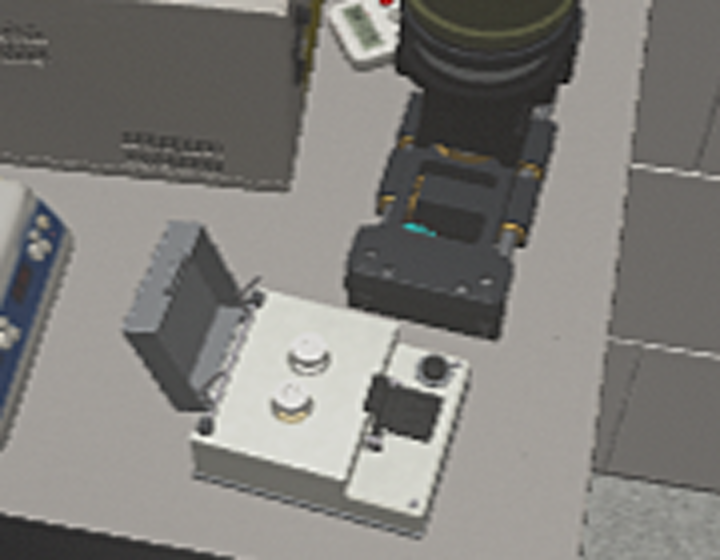

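The lid's front edge shows at about (155,330)–(203,222), which matches the projection for 1.9 rad at the stop. The vials are standing, the tab is back up and the arm is clear, so I'll hand in.

```bash
python3 -c "
from plant import robot
print(robot.hand_in())"
```

```text
the job is handed in; nothing more can be done
None
```

I pressed the tab and pushed the lid back to its stop, where it stays on its own; the job is handed in at about 9.5 s, and no verdict was returned. In the last picture both vials stand in their wells; the beaker, bottle and timer were never touched, and the power button was not pressed.

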